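# Move three model figures on to their next station

## Robot

A 6-joint arm with a two-finger parallel gripper is mounted at the origin on the work surface. World frame = base frame: x ahead of the robot, y to its left, z up, the work surface at z = 0. Lengths are in mm, angles in rad, forces in N, time in s.
With the tool pointing down it reaches from about 350 to 850 mm from the base axis. Payload 8.1 kg.
Tool frame: the origin (TCP) lies at the very end of the fingers, on their centre line; the grasp point (between the pads) lies hold_point_z behind it (hold_point_z is the distance from the TCP to the grasp point, in mm); z points along the fingers, y is the direction in which the jaws open and shut (so a half turn about z gives the same grasp; the last joint's range is limited). The gripper opens to 93 mm and grips with 3 to 60 N. Pads are 15 mm wide; open, the fingers measure 128 mm over their backs; the gripper's body (75 mm by 188 mm) begins 65 mm behind the grasp point.
Start: joints at [-1.415, 0.13, 1.488, -0, 1.523, -0.085], TCP at [143.108, -582.688, 218.635] pointing down, gripper open.
Joint ranges: [-2.96, 2.96], [-0.89, 2.26], [0.02, 2.5], [-1.34, 4.48], [0, 2.73], [-2.66, 2.66]. Speed limits (rad/s): [2.39, 2.39, 2.79, 3.14, 3.14, 3.14].

## Interface

Orientations are given as a unit quaternion [x, y, z, w].
In Python, from bench import * gives the robot as it stands. Calls block until the motion is done:
- move_to(position, orientation): joint-space move of the TCP to a pose.
- move_l(position, v=150, attitude=None): straight line of the TCP; attitude=None keeps the orientation; v is the mean speed in mm/s.
- move_joints(angles): joint-space move.
- release() and close(grasp_force=None): open the fingers fully, or close them until they stop; grasp_force is the grip in N (None keeps the last).
- pause(seconds).
- solve_ik(position, orientation): joint angles nearest the present ones, or None.
- capture(name): name is "side" or "top" or "wrist"; returns a dict with "color" (420x560x3 uint8, blue, green, red), "mtx" (3x3 intrinsics, pixels), "world_from_camera" (4x4, takes a point from camera to world coordinates). Camera axes: x right, y down, z forward; pixel columns grow to the right and rows downward; lengths in mm; the calibration is good to about 2 mm. A picture is of the moment at which its call begins. There is no depth.
A pose or a line that the arm cannot do raises MotionError and nothing moves.
- sign_off(): hands the job in, once; it reports no verdict.
Readings, each from a call of its own:
- current_t(): time.
- current_joint_positions(): joint angles.
- current_qd(): joint speeds.
- current_tau(): joint torques, N m.
- current_position(): TCP position.
- current_tcp_rot(): TCP orientation.
- current_wrist_force(): force on the tool from outside, world axes, zero at the start.
- current_moment(): the same for the moment, N m.
- current_grip_width(): opening from 0.0 (shut) to 1.0 (fully open).
Only numpy, scipy, OpenCV 4.12 (cv2) and the standard library are available. Lean on these libraries where they do the work, as an engineer would, in place of code of your own. Each camera call takes 0.05 s, during which the arm holds its last target. There are 200 camera calls.

## Task

Move the three model figures on to their next stations: the freshly sprayed grey one to the middle of the drying rack, the dry white-primed one to the middle of the painting wheel, and the painted one to the middle of the spray stand's turntable for its varnish. Each station has room for one only and all are taken, so park one for a while on a free spot such as the cork tile. Keep every figure upright, hold it only by its wooden handle and never by the figure, and leave the paint pots and the thinner jar standing where they are.

Things in the scene. Friction and masses are not known exactly. Their poses are not given: they have to be found in the camera images.
- grey_figure: A small model soldier in plain grey primer down to its round foot, on an upright round pale-wood handle, 40 mm in diameter, 42 mm tall, with two thin dark rings. The figure adds 30 mm (72 in all), within the handle's outline. Loose, about 90 g. Origin: centre of the handle's underside, z up. Hold by the wood, 28 mm above the underside, fingers either side of the figure. Starts on the spray stand.
- white_figure: A small model wizard with pointed hat, in plain white primer down to its round foot, on an upright round pale-wood handle, 40 mm in diameter, 42 mm tall, with two thin dark rings. The figure adds 30 mm (72 in all), within the handle's outline. Loose, about 90 g. Origin: centre of the handle's underside, z up. Hold by the wood, 28 mm above the underside, fingers either side of the figure. Starts on the drying rack.
- painted_figure: A small model soldier in full colour (green round foot, brass armour, red cloak, blue shield), on an upright round pale-wood handle, 40 mm in diameter, 42 mm tall, with two thin dark rings. The figure adds 30 mm (72 in all), within the handle's outline. Loose, about 90 g. Origin: centre of the handle's underside, z up. Hold by the wood, 28 mm above the underside, fingers either side of the figure. Starts on the painting wheel.
- spray_stand: The spray stand, fixed: a square aluminium tray 140 x 140 mm with a 10 mm lip and a brown, paint-spotted liner, and in its middle a yellow turntable disc, 84 mm in diameter, that turns freely. Origin: on the bench, under the middle of the tray and disc; the top of the yellow disc, where a handle stands, is 26 mm above it.
- drying_rack: The drying rack, fixed: a square bright wire grid 110 x 110 mm on four short feet. Origin: on the bench under the middle of the grid; the top of the grid, where a handle stands, is 30 mm above it.
- paint_wheel: The painting wheel, fixed: a blue round turntable disc, 116 mm in diameter, that turns freely on a dark pedestal. Origin: on the bench under the disc, on its axis; the top of the disc, where a handle stands, is 40 mm above it.
- cork_tile: A bare brown cork tile, 100 x 100 x 6 mm, fixed on the bench and empty at the start: a free spot for parking. Origin: middle of its underside; its top is 6 mm above it.
- red_pot: Bystander: a closed paint pot, white with red band and red lid, 34 mm in diameter, 38 mm tall, loose. Origin: centre of its underside, z up.
- blue_pot: Bystander: a closed paint pot, white with blue band and blue lid, 34 mm in diameter, 38 mm tall, loose. Origin: centre of its underside, z up.
- thinner_jar: Bystander: a closed amber glass jar with paper label and bright metal cap, 52 mm in diameter, 59 mm tall, loose. Origin: centre of its underside, z up. (A flat white palette, 120 x 85 x 8 mm, fixed, also lies among the stations; along the far edge and the sides, from 0.70 m ahead, stand other things up to 0.27 m tall.)
There are look-alikes about, which are no part of the job. What is shaped like the white_figure but pink or purple is not meant.

How it is judged:
By the outcome, as a careful person would: the job done as asked, in the order asked, and still so for the second after the job is handed in, with the robot touching nothing.
It also fails if it takes over 96 s, if anything falls off the work surface, if the arm or the gripper's body presses on something with over 40 N, if the wrist force passes 120 N, or if a joint passes its speed limit or range.

## Working session

There is one attempt and no reset: what is moved stays moved. The work goes in short steps, each a Python script; the robot and the scene stay as the last script left them, time stands still between calls to the robot, and variables do not carry over. Pictures are saved under pics/ and viewed, about 12 in all and at most 16, crops included, and the job is handed in when it is done.

```bash
mkdir -p pics; ls; python3 - <<'E'
from bench import *
import cv2
for n in ("top","side"):
    c=capture(n); cv2.imwrite(f"pics/{n}0.png",c["color"]); print(n,c["mtx"].round(1).tolist(),c["world_from_camera"].round(3).tolist())
print(current_t(),current_tcp_rot()); 
try: print(hold_point_z)
except Exception as e: print(e)
E
```

```text
pics
top [[436.5, 0.0, 281.6], [0.0, 436.5, 201.4], [0.0, 0.0, 1.0]] [[-0.006, -0.992, 0.127, 355.407], [-1.0, 0.006, -0.002, -24.554], [0.001, -0.127, -0.992, 1040.023], [0.0, 0.0, 0.0, 1.0]]
side [[383.9, 0.0, 280.2], [0.0, 383.9, 208.2], [0.0, 0.0, 1.0]] [[0.96, -0.171, 0.221, 324.722], [-0.279, -0.525, 0.804, -582.039], [-0.022, -0.834, -0.551, 474.187], [0.0, 0.0, 0.0, 1.0]]
0.1 [ 9.92758690e-01  1.20122695e-01 -3.59481116e-05 -8.48935067e-04]
18.8
```

View pics/top0.png

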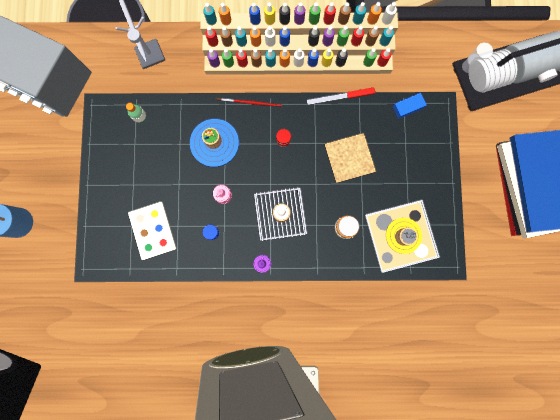

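View pics/side0.png

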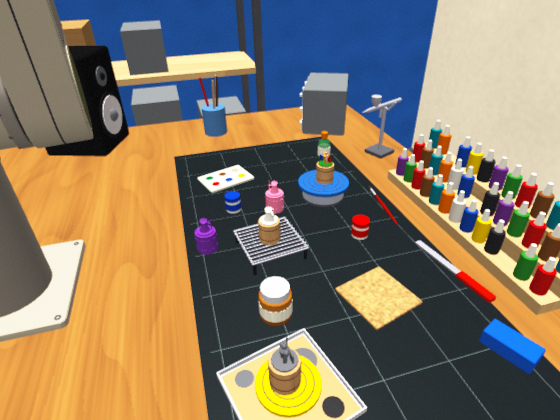

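Top view: the grey figure is at (408,237) on the yellow disc. The white one is at (281,212) on the rack and the painted one at (211,138) on the blue wheel. Things that could be mistaken for them:
- pink figure at (222,194)
- purple figure at (262,264)
- green/orange figure or bottle at (136,112)
- thinner jar's cap at (347,227)

I'll measure the stations next and check my choice in a crop.

```bash
cat > h.py <<'E'
from bench import *
import numpy as np, cv2
def ray(c,uv,z):
    M=c["world_from_camera"]; d=M[:3,:3]@np.linalg.inv(c["mtx"])@[uv[0],uv[1],1]; o=M[:3,3]
    return (o+d*(z-o[2])/d[2])[:2]
def proj(c,p):
    q=np.linalg.inv(c["world_from_camera"])@[*p,1]; q=c["mtx"]@q[:3]; return q[:2]/q[2]
def blob(mask,near):
    """hull of the largest contour within 60% of the distance... nearest-large blob to a pixel"""
    cs,_=cv2.findContours(mask.astype(np.uint8),cv2.RETR_EXTERNAL,cv2.CHAIN_APPROX_NONE)
    cs=[k for k in cs if cv2.contourArea(k)>30]
    return cv2.convexHull(min(cs,key=lambda k:abs(cv2.pointPolygonTest(cv2.convexHull(k),near,True)) if cv2.pointPolygonTest(cv2.convexHull(k),near,True)<0 else -cv2.contourArea(k)))
def plane(c,hull,z): return np.array([ray(c,p[0],z) for p in hull],np.float32)
E
python3 - <<'E'
from h import *
c=capture("top"); im=c["color"]; hsv=cv2.cvtColor(im,cv2.COLOR_BGR2HSV); H,S,V=[hsv[...,i].astype(int) for i in range(3)]
close_=lambda m,k:cv2.morphologyEx(m.astype(np.uint8),cv2.MORPH_CLOSE,np.ones((k,k)))
inmat=np.zeros(H.shape,bool); inmat[98:275,92:455]=1
m=blob((H>100)&(H<118)&(S>120)&(V>100)&inmat,(205,150)); print("wheel",cv2.minEnclosingCircle(plane(c,m,40)))
m=blob(close_((H>20)&(H<33)&(S>200)&(V>150)&inmat,5),(403,236)); print("disc",cv2.minEnclosingCircle(plane(c,m,26)))
m=blob(close_((V>90)&inmat,3),(385,225)); print("tray",cv2.minAreaRect(plane(c,m,10)))
m=blob(close_((V>90)&inmat,7),(281,230)); print("rack",cv2.minAreaRect(plane(c,m,30)))
m=blob(close_((V>90)&inmat,3),(350,158)); print("cork",cv2.minAreaRect(plane(c,m,6)))
for n,uv,z in [("grey",(408,237),98),("white",(281,212),102),("painted",(210,138),112),("red",(284,136),38),("blue",(210,232),38),("jar",(347,227),59),("pink",(222,194),60),("purple",(262,264),60)]: print(n,ray(c,uv,z).round(1))
s=capture("side")["color"]
t=lambda im,u,v:cv2.resize(im[v-28:v+28,u-28:u+28],(260,260),interpolation=cv2.INTER_CUBIC)
cv2.imwrite("pics/m1.png",np.vstack([np.hstack([t(im,*p) for p in((408,237),(281,214),(212,140))]),np.hstack([t(s,*p) for p in((285,372),(269,230),(325,165))])]))
E
```

```text
wheel ((624.7806396484375, 131.66683959960938), 59.16635513305664)Traceback (most recent call last):
  File "<stdin>", line 6, in <module>
  File "h.py", line 12, in blob
    return cv2.convexHull(min(cs,key=lambda k:abs(cv2.pointPolygonTest(cv2.convexHull(k),near,True)) if cv2.pointPolygonTest(cv2.convexHull(k),near,True)<0 else -cv2.contourArea(k)))
                          ~~~^^^^^^^^^^^^^^^^^^^^^^^^^^^^^^^^^^^^^^^^^^^^^^^^^^^^^^^^^^^^^^^^^^^^^^^^^^^^^^^^^^^^^^^^^^^^^^^^^^^^^^^^^^^^^^^^^^^^^^^^^^^^^^^^^^^^^^^^^^^^^^^^^^^^^^^^
ValueError: min() iterable argument is empty
```

```bash
python3 - <<'E'
s=open("h.py").read()
i=s.index("def blob"); j=s.index("def plane")
s=s[:i]+'''def blob(mask,near):
    """convex hull of the largest contour whose hull holds the pixel `near`"""
    cs,_=cv2.findContours(mask.astype(np.uint8),cv2.RETR_EXTERNAL,cv2.CHAIN_APPROX_NONE)
    hs=[cv2.convexHull(k) for k in cs]
    return max((h for h in hs if len(h)>2 and cv2.pointPolygonTest(h,near,False)>=0),key=cv2.contourArea)
'''+s[j:]
open("h.py","w").write(s)
E
python3 - <<'E'
from h import *
c=capture("top"); im=c["color"]; hsv=cv2.cvtColor(im,cv2.COLOR_BGR2HSV); H,S,V=[hsv[...,i].astype(int) for i in range(3)]
s=capture("side")["color"]
t=lambda im,u,v:cv2.resize(im[v-28:v+28,u-28:u+28],(260,260),interpolation=cv2.INTER_CUBIC)
cv2.imwrite("pics/m1.png",np.vstack([np.hstack([t(im,*p) for p in((408,237),(281,214),(212,140))]),np.hstack([t(s,*p) for p in((285,372),(269,230),(325,165))])]))
close_=lambda m,k:cv2.morphologyEx(m.astype(np.uint8),cv2.MORPH_CLOSE,np.ones((k,k)))
inmat=np.zeros(H.shape,bool); inmat[98:275,92:455]=1
def show(n,m,near,z,f):
    try: print(n,f(plane(c,blob(m,near),z)))
    except ValueError: print(n,"none",hsv[int(near[1]),int(near[0])])
show("disc",close_((H>22)&(H<34)&(S>170)&(V>120)&inmat,5),(403,236),26,cv2.minEnclosingCircle)
show("tray",close_((V>90)&inmat,3),(385,225),10,cv2.minAreaRect)
show("rack",close_((V>90)&inmat,7),(281,230),30,cv2.minAreaRect)
show("cork",close_((V>90)&inmat,3),(350,158),6,cv2.minAreaRect)
print(hsv[236,386],hsv[252,400])
for n,uv,z in [("grey",(408,237),98),("white",(281,212),102),("painted",(210,138),112),("red",(284,136),38),("blue",(210,232),38),("jar",(347,227),59),("pink",(222,194),60),("purple",(262,264),60)]: print(n,ray(c,uv,z).round(1))
E
```

```text
disc ((404.97454833984375, -308.47930908203125), 41.71419906616211)
tray ((530.0507202148438, 1.0843505859375), (860.927001953125, 426.26116943359375), 89.67797088623047)
rack ((526.6489868164062, -1.318817138671875), (860.1487426757812, 417.9844055175781), 89.67796325683594)
cork ((530.7289428710938, 1.183807373046875), (864.2702026367188, 427.9164123535156), 89.67796325683594)
[ 27 188 252] [ 29 185 255]
grey [ 397.1 -298.2]
white [452.4 -25. ]
painted [614.7 129. ]
red [639.2 -33.2]
blue [413.9 138. ]
jar [ 422.1 -173.3]
pink [498.6 108.5]
purple [340.9  17.9]
```

View pics/m1.png

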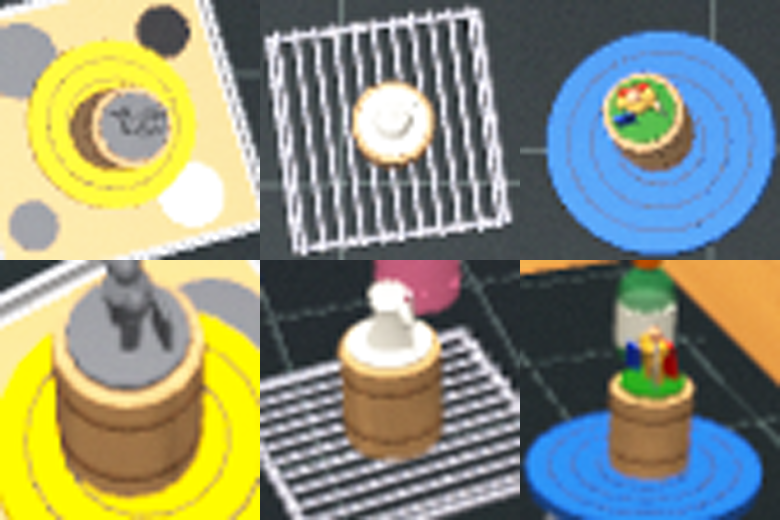

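Crops confirm the choice: grey soldier on the yellow disc, white wizard on the rack, and the coloured soldier with the green foot on the wheel. Next I'll get the station centres with a tighter mask, then move above the painted figure for a close look.

```bash
python3 - <<'E'
from h import *
c=capture("top"); im=c["color"]; hsv=cv2.cvtColor(im,cv2.COLOR_BGR2HSV); H,S,V=[hsv[...,i].astype(int) for i in range(3)]
def show(n,m,near,z,box):
    k=np.zeros_like(V); k[box[1]:box[3],box[0]:box[2]]=1
    m=cv2.morphologyEx((m&(k>0)).astype(np.uint8),cv2.MORPH_CLOSE,np.ones((7,7)))
    try: print(n,cv2.minAreaRect(plane(c,blob(m,near),z)))
    except ValueError: print(n,"none")
show("tray",V>125,(385,225),10,(362,196,445,277))
show("rack",V>125,(281,230),30,(248,182,312,245))
show("cork",V>125,(350,158),6,(320,130,382,186))
for n,uv,z in [("grey",(409.1,235.9),68),("white",(281.4,212.5),72),("painted",(210.7,136.1),82)]: print(n,ray(c,uv,z).round(1))
q=[1,0,0,0]
for p in [(613,131),(625,132),(600,-175),(454,-25),(405,-308)]:
  print([None if (a:=solve_ik([*p,z],q)) is None else np.round(a,2).tolist() for z in (12,240)])
move_to([613,131,240],q); w=capture("wrist"); cv2.imwrite("pics/w1.png",w["color"]); print(current_t(), proj(w,(613,131,82)),w["world_from_camera"].round(2).tolist())
E
```

```text
tray ((400.38739013671875, -304.1147766113281), (148.39984130859375, 155.47926330566406), 14.371772766113281)
rack ((459.3375244140625, -22.057785034179688), (138.49241638183594, 111.32699584960938), 8.45518970489502)
cork ((594.9195556640625, -192.48016357421875), (100.96257019042969, 100.80887603759766), 15.704176902770996)
grey [ 400.9 -309.5]
white [454.4 -25.9]
painted [627.5 132.5]
[[0.13, 0.38, 1.58, -0.0, 1.17, 1.7], [0.13, 0.19, 1.38, -0.0, 1.57, 1.7]]
[[0.13, 0.41, 1.55, -0.0, 1.18, 1.7], [0.13, 0.23, 1.34, -0.0, 1.57, 1.7]]
[[-0.37, 0.38, 1.59, -0.0, 1.17, 1.2], [-0.37, 0.19, 1.38, -0.0, 1.57, 1.2]]
[[-0.17, -0.05, 2.07, -0.0, 1.12, 1.4], [-0.17, -0.28, 1.84, -0.0, 1.58, 1.4]]
[[-0.75, 0.09, 1.93, -0.0, 1.12, 0.82], [-0.75, -0.13, 1.71, -0.0, 1.56, 0.82]]
3.35 [279.48028028 191.71991847] [[-0.0, -0.96, -0.27, 685.65], [-1.0, 0.0, -0.0, 129.88], [0.0, 0.27, -0.96, 407.43], [0.0, 0.0, 0.0, 1.0]]
```

View pics/w1.png

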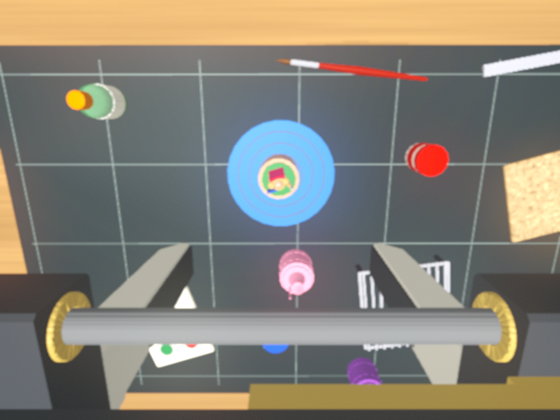

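The wrist view shows the painted figure's rim at about (278,178), near the wheel's centre at (281,173). I'll measure both by mask, and get the rack centre from its corners in the crop.

```bash
cat >> h.py <<'E'
Q=[1,0,0,0]
def circ(c,mask,near,z): # equal-area centre of hull on plane z, with radius
    (x,y),r=cv2.minEnclosingCircle(plane(c,blob(mask,near),z)); return round(x,1),round(y,1),round(r,1)
def pick(x,y,zs):
    p=current_position()
    if np.hypot(p[0]-x,p[1]-y)>3: move_l([x,y,max(p[2],190)],v=300,attitude=Q)
    move_l([x,y,zs+80],v=250,attitude=Q); move_l([x,y,zs+9.2],v=100); close(20); pause(.2)
    g=current_grip_width(); print("grip",g,"F",np.round(current_wrist_force(),1))
    move_l([x,y,190],v=150); print("lifted",current_grip_width(),current_t())
def place(x,y,zs):
    move_l([x,y,190],v=180); move_l([x,y,zs+30],v=180); move_l([x,y,zs+9.7],v=40); pause(.2)
    print("F",np.round(current_wrist_force(),1)); release(); pause(.3)
    move_l([x,y,zs+90],v=150); move_l([x,y,240],v=250); print(current_t())
def hsv(c): return [a.astype(int) for a in cv2.split(cv2.cvtColor(c["color"],cv2.COLOR_BGR2HSV))]
E
python3 - <<'E'
from h import *
w=capture("wrist"); H,S,V=hsv(w)
blue=(H>98)&(H<120)&(S>120)&(V>100)
print("wheel",circ(w,blue,(281,210),40))
k=np.zeros(V.shape,bool); k[150:205,250:310]=1
print("rim",circ(w,k&~blue,(279,178),82))
print("rim@hand",ray(w,(278,178),82))
c=capture("top"); print("rack",ray(c,(280.8,213.8),30))
E
```

```text
wheel (622.2, 129.9, 58.7)
rim (627.8, 131.4, 23.3)
rim@hand [626.51098955 132.43603592]
rack [455.68368994 -24.57339789]
```

```bash
python3 - <<'E'
from h import *
pick(627,132,40); place(595,-192,6)
w=capture("wrist"); a=w["color"]
move_l([455,-25,240],v=250); b=capture("wrist"); np.savez("rack.npz",**b)
cv2.imwrite("pics/w2.png",np.hstack([cv2.resize(a,(400,300)),cv2.resize(b["color"],(400,300))])); print(proj(w,(595,-192,48)),proj(b,(455,-25,72)))
E
```

```text
grip 0.4317283762984048 F [0.2 1.  0.1]
lifted 0.4274129979753735 7.3583
F [-0.   0.5 -1.4]
13.875
[280.94766967 183.80302145] [279.79737383 189.70030057]
```

View pics/w2.png

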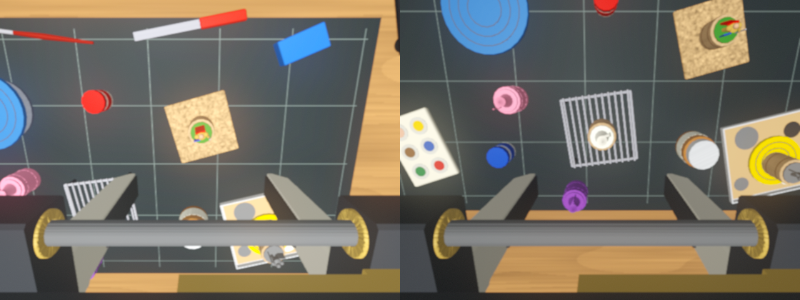

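The painted figure stands upright on the cork at (201,131). In the right half, the white figure is on the rack at about (601,135), matching the prediction.

```bash
python3 - <<'E'
from h import *
b=np.load("rack.npz"); H,S,V=hsv(b)
k=np.zeros(V.shape,bool); k[110:245,215:345]=1
m=cv2.morphologyEx((k&(V>120)).astype(np.uint8),cv2.MORPH_CLOSE,np.ones((9,9)))
print("rack",cv2.minAreaRect(plane(b,blob(m,(281,189)),30)),ray(b,(280.7,178.5),30))
k=np.zeros(V.shape,bool); k[160:225,250:315]=1
print("white",ray(b,(281,189),72))
pick(455,-25.5,30); place(623.5,131,40)
w=capture("wrist"); move_l([401,-308,240],v=250); g=capture("wrist"); np.savez("g.npz",**g); np.savez("w.npz",**w)
cv2.imwrite("pics/w3.png",np.hstack([cv2.resize(x["color"],(400,300)) for x in (w,g)])); print(proj(w,(623.5,131,82)),proj(g,(401,-309,68)))
E
```

```text
rack ((466.9890441894531, -21.775779724121094), (140.2657012939453, 113.54562377929688), 7.581394195556641) [458.63527577 -25.92512098]
white [455.7150281  -26.20271759]
grip 0.4256635889177944 F [-0.1 -0.7  0.1]
lifted 0.4295685371907756 18.7583
F [ 0.5 -0.3 -0.8]
24.4167
[280.32683721 191.28730315] [282.08425431 188.9331644 ]
```

View pics/w3.png

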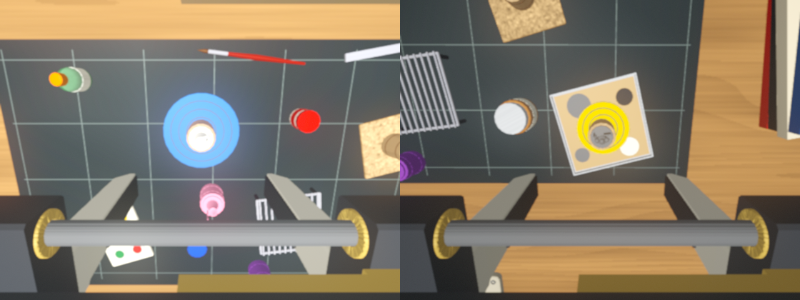

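The white figure stands on the wheel at (200,136), as projected. The grey one is at about (601,133) on the yellow disc. Next is the stand, measured from here.

```bash
python3 - <<'E'
from h import *
g=np.load("g.npz"); H,S,V=hsv(g)
print("disc",circ(g,(H>22)&(H<34)&(S>170)&(V>120),(282,165),26),"grey",ray(g,(282,186.5),68))
w=np.load("w.npz"); H,S,V=hsv(w); print("wheel",circ(w,(H>98)&(H<120)&(S>120)&(V>100),(281,165),40))
cv2.imwrite("pics/c1.png",cv2.resize(g["color"][95:255,205:365],(640,640),interpolation=cv2.INTER_CUBIC))
E
```

```text
disc (402.8, -311.1, 41.2) grey [ 403.51116311 -308.90967998]
wheel (622.4, 129.9, 58.5)
```

View pics/c1.png

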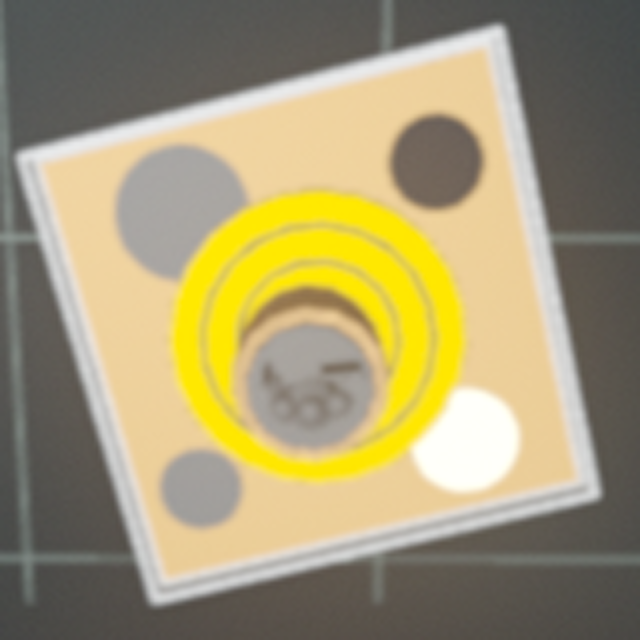

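The crop shows grey's rim centred at (310,381), so the handle is at about (401,-309). The disc centre is about (404,-310). I'll pick grey for the rack, then carry painted from the cork to the stand.

```bash
python3 - <<'E'
from h import *
pick(401,-309.2,26); place(457,-25,30); w=capture("wrist")
pick(595,-192,6); place(404,-310,26); g=capture("wrist")
move_l([404,-310,300],v=250); move_joints([-1.415,0.13,1.488,0,1.523,-0.085]); pause(.5)
t=capture("top"); s=capture("side"); np.savez("t.npz",**t); np.savez("w.npz",**w); np.savez("g.npz",**g)
cv2.imwrite("pics/f1.png",np.vstack([np.hstack([cv2.resize(x["color"],(400,300),interpolation=cv2.INTER_AREA) for x in (p,q)]) for p,q in ((w,g),(t,s))]))
r=lambda c,u,v,d=32:cv2.resize(c["color"][int(v)-d:int(v)+d,int(u)-d:int(u)+d],(256,256),interpolation=cv2.INTER_CUBIC)
P=[(457,-25,51),(623.5,131,61),(404,-310,47)]
cv2.imwrite("pics/f2.png",np.vstack([np.hstack([r(c,*proj(c,p)) for p in P]) for c in (t,s)])); print(current_t())
E
```

```text
grip 0.42698349979908645 F [0.5 0.1 0.8]
lifted 0.42724820357195414 30.4333
F [ 0.3  0.3 -0.2]
36.525
grip 0.4258342963781168 F [ 0.2 -0.6 -0.4]
lifted 0.4267237231089668 41.4583
F [-0.2  0.1  0.2]
47.225
49.7
```

View pics/f1.png

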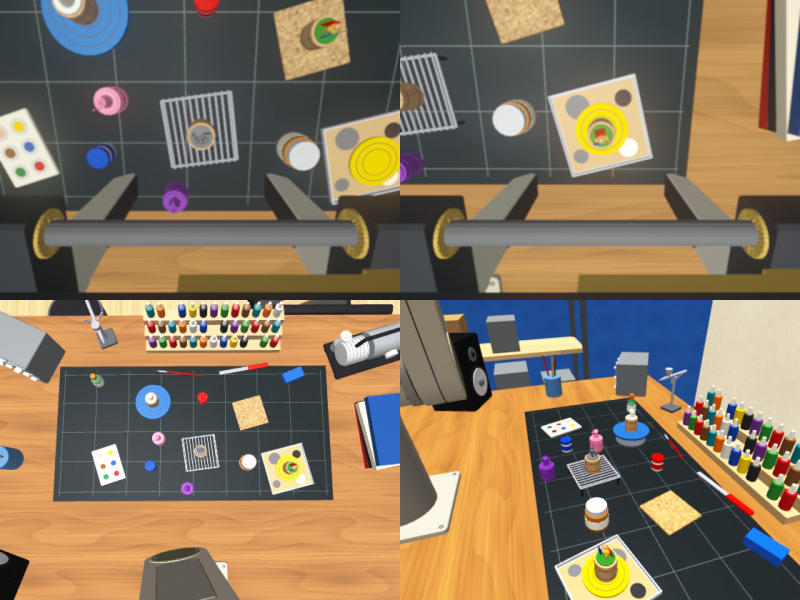

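View pics/f2.png

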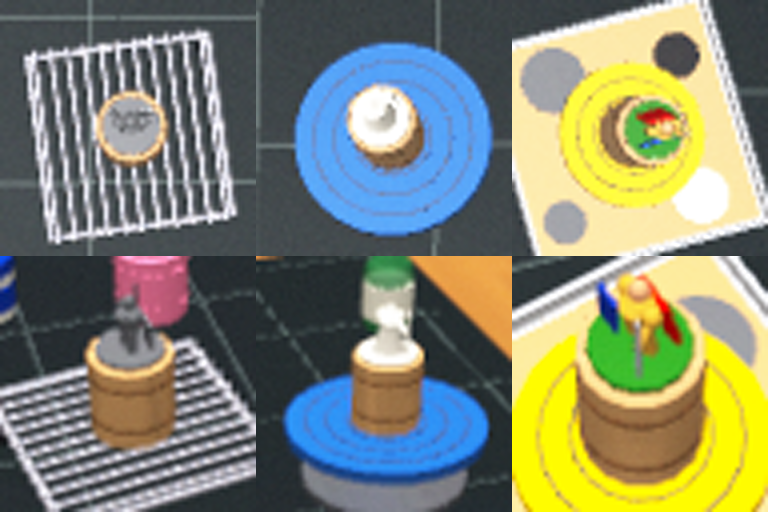

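All three stand upright on the right stations, and the pots and jar look unmoved. I'll check the centring from rim and station pixels in the same view.

```bash
python3 - <<'E'
from h import *
t=np.load("t.npz")
for n,p,rim,st,zs in [("grey",(457,-25,51),(131,129),(131,137),30),("white",(623.5,131,61),(125,123),(137,138),40),("painted",(404,-310,47),(140,129),(120,134),26)]:
    o=proj(t,p).astype(int)-32
    f=lambda a,z:ray(t,o+(np.array(a)+.5)/4-.5,z).round(1)
    print(n,f(rim,zs+42),f(st,zs))
E
```

```text
grey [455.8 -23.7] [455.5 -23.6]
white [622.2 132. ] [624.8 131.7]
painted [ 405.4 -308.7] [ 404.7 -309.2]
```

All three are within about 3 mm of centre, so I'm handing in.

```bash
python3 -c "
from bench import *
sign_off(); print(current_t())"
```

```text
the job is handed in; nothing more can be done
the job is handed in; nothing more can be done
```

All three figures are on their next stations, and I handed the job in at about 50 s of the 96 s allowed. I parked the painted figure on the cork tile, moved white to the painting wheel and grey to the drying rack, then took painted to the spray stand. Each was held only by its wooden handle.

- **Centring:** in the final overhead picture, grey is about 0.3 mm, white about 2.6 mm and painted about 0.9 mm off its station's centre. The calibration is good to about 2 mm.
- **Upright and clear:** the overhead and side pictures show every figure standing. By eye, the pots and jar are where they were; I did not measure them. The cork tile is empty, and the arm was back at its start pose before hand-in.
- **Disagreements:** my first mask fits of the tray and rack came out oversized, so I discarded them and used the grid's corners for the rack and the disc's outline for the stand. The overhead and wrist views differed by 2–4 mm on the station centres, so I used values in between.

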